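Stop the bench saw and swing its counterbalanced guard up

TASK

Make the bench saw ready for a blade change: press the mushroom-headed stop button on the switch box fully down and let it go. Then, without gripping it, push up under the cross-bar handle of the counterbalanced blade guard until the guard passes its balance point, swings up to its stop and stays raised by itself. Push steadily rather than flinging it, do not press the start button or touch the blade, and leave the push stick, spanner and batten where they are.

Things in the scene. Friction and masses are not known exactly. Their poses are not given: they have to be found in the camera images.
- saw: Bench saw; aluminium table plate 440 x 300 mm, 5 mm thick, on the bench. Origin: on the bench (z = 0) under mid blade. x: from the handle end to the pillar, roughly to the robot's left; y: roughly back at the robot; z up. Fixed fence 28 mm wide, top 50 mm above the bench, along x at y = 91 to 119 mm. Steel pillar 50 mm wide at x = 125 mm, 153 mm high, carries the guard's pivot.
- blade: Steel saw blade, 160 mm diameter, 2.4 mm thick, in the plane y = 0 of the saw; it stands 45 mm above the bench and spans x = -70 to +70 mm. Covered by the hood while the guard is down. Origin at the middle of the blade slot, 5 mm above the bench. Not to be touched.
- guard (a joint): Swing of the guard about its pivot, rad: 0 = down over the blade, grows as the handle goes up, 1.36 = fully raised, at its stop. A counterweight on a cranked rod stands above and behind the pivot. Balance point varies, 0.5 to 0.8 rad: below it the guard falls shut, beyond it it swings on up by itself in 1 to 2 s and stays. Damped; lifting from rest takes 2 to 3 N straight up at the handle.
- pivot (a point): Point on the guard's pivot axis: x = +125 mm, y = 0 in the saw's frame, 130 mm above the bench. The axis is the saw's y axis.
- hood: The guard's green sheet-metal hood with its arm and handle; turns with the guard. Origin on the pivot. With the guard down its x, y, z axes are those of the saw; the hood spans x = -45 to -215 mm, is 47 mm wide, its top 45 mm and its bottom 105 mm below the pivot.
- handle (a point): Middle of the guard's cross-bar handle: a round steel bar 16 mm in diameter and 106 mm long, parallel to the saw's y axis, on a 12 mm stem in front of the hood's nose (45 mm from nose spine to bar). With the guard down it lies 250 mm from the pivot towards -x of the saw and 25 mm lower, so 105 mm above the bench, with free space under and in front of it; it moves on a circle of radius 251 mm about the pivot.
- switch_box: Grey switch box fixed to the bench in front of the handle end (-x) of the saw, 120 mm (its x) x 75 mm x 50 mm high. Origin at the centre of its underside. Stop button at x = -28 mm, start button at x = +30 mm, both on top.
- stop_button (a joint): Travel of the stop button, m: 0 = up, 0.006 = fully down. Sprung: about 2 N starts it, 6 N holds it fully down; it comes back up when let go.
- stop_button_top (a point): Top centre of the stop button: a grey mushroom head 40 mm in diameter, its top 76 mm above the bench when up. Pressed straight down.
- start_button (a joint): Travel of the start button, m: 0 = up, 0.004 = fully down. Not to be pressed.
- start_button_top (a point): Top centre of the start button: a grey button 22 mm in diameter, sunk 1 mm below the rim of a black collar 34 mm in diameter; top 58 mm above the bench.
- push_stick: Loose plywood push stick lying on the saw table on the far side of the blade from the fence, along the saw, 250 mm long, 32 mm wide, 12 mm thick. Bystander.
- spanner: Loose steel spanner lying on the bench on the robot side of the saw table, 170 mm long. Bystander.
- batten: Loose pine batten, 120 x 38 x 22 mm, lying on the saw table between hood and fence, long side along the fence; origin at the centre of its underside. Bystander.
Mind the look-alikes: they are no part of the job. There is more than one size of the switch_box; the one meant has the size given above.

How it is judged:
By the outcome, as a careful person would: the job done as asked, in the order asked, and still so for the second after the job is handed in, with the robot touching nothing.
It also fails if it takes over 45 s, if anything falls off the work surface, if the arm or the gripper's body presses on something with over 40 N, if the wrist force passes 120 N, or if a joint passes its speed limit or range.

ROBOT

A 6-joint arm with a two-finger parallel gripper is mounted at the origin on the work surface. World frame = base frame: x ahead of the robot, y to its left, z up, the work surface at z = 0. Lengths are in mm, angles in rad, forces in N, time in s.
With the tool pointing down it reaches from about 375 to 975 mm from the base axis. Payload 3.8 kg.
Tool frame: the origin (TCP) lies midway between the tips of the shut fingers; the grasp point (between the pads) lies 19 mm behind it; z points along the fingers, y is the direction in which the jaws open and shut (so a half turn about z gives the same grasp; the last joint's range is limited). The gripper opens to 88 mm and grips with 3 to 60 N. Pads are 18 mm wide; open, the fingers measure 123 mm over their backs; the gripper's body (75 mm by 187 mm) begins 45 mm behind the grasp point.
Start: joints at [-1.188, 0.264, 1.604, -0, 1.274, -0.037], TCP at [275.109, -616.387, 205.806] pointing down, gripper open.
Joint ranges: [-2.63, 2.63], [-0.94, 2.18], [0.31, 2.57], [-1.31, 4.45], [0, 2.66], [-2.55, 2.55]. Speed limits (rad/s): [2.57, 2.57, 3.14, 3.14, 3.14, 3.14].

INTERFACE

Orientations are given as a unit quaternion [w, x, y, z].
In Python, from rig import state, get_image, finish_job gives the robot as it stands. The module is installed in compiled form; this text tells all that it offers.
- The arm moves only by the tool move_arm, never from a script. Its argument "steps" is text: rows parted by semicolons, each of 7 numbers parted by spaces: the shift along the tool's x, y, z in m, then the turn, a rotation vector about the tool's x, y, z in degrees, then the opening, from 0 (shut) to 1 (fully open). A call has 1 to 8 rows; each row shifts and turns the pose as measured when the row begins, along the tool's axes as they then stand; what a row does not reach is not made up. A row lasts 1/8 s, in which the tool goes at most 62.5 mm and 10.7 degrees, less where a joint would pass 70% of its speed; a pose out of reach is approached as far as the arm can. A call with a gripper value outside its range is refused whole. The fingers move at their own pace and stop on an object; "newtons" is the grip in N (left out, the last holds). Time passes only in rows, so rows that do not move let the fingers close. It gives the time, the measured TCP pose, the force and the opening at its end, in the units of the state.
- state(): the state, without advancing time (a new reading comes with each control period).
- get_image(name): name is "scene" or "top"; returns a dict with "img" (420x560x3 uint8, red, green, blue), "K" (3x3 intrinsics, pixels), "pose" (4x4, takes a point from camera to world coordinates). Camera axes: x right, y down, z forward; pixel columns grow to the right and rows downward; lengths in mm; the calibration is good to about 2 mm. A picture is of the moment at which its call begins. There is no depth.
- finish_job(): hands the job in, once; it reports no verdict.
The state is a dict: "t": time; "joint_positions": joint angles; "dq": joint speeds; "effort": joint torques, N m; "tool_pos": TCP position; "ee_rot": TCP orientation; "force": force on the tool from outside, world axes, zero at the start; "moment": the same for the moment, N m; "width": finger opening in mm.
Only numpy, scipy, OpenCV 4.12 (cv2) and the standard library are available. Lean on these libraries where they do the work, as an engineer would, in place of code of your own. Each camera call takes 0.05 s, during which the arm holds its last target. There are 200 camera calls.

## Working session

There is one attempt and no reset: what is moved stays moved. The work goes in short steps, Python scripts to look and compute and a tool call to move; the robot and the scene stay as the last step left them, time stands still between calls to the robot, and variables do not carry over. Pictures are saved under pics/ and viewed, about 8 in all and at most 12, crops included, and the job is handed in when it is done.

Besides the shell and the picture viewer there is one more tool, called after "Request:" as a command line: name --argument value ..., lists and objects as JSON in quotes. move_arm: Moves the arm, as the interface text tells. Its arguments: {"type":"object","properties":{"steps":{"type":"string"},"newtons":{"type":"number"}},"required":["steps"]}

```bash
mkdir -p pics
cat > h.py <<'E'
import numpy as np, cv2, pickle
from rig import state, get_image
def snap(n,f):
    d=get_image(n); cv2.imwrite(f'pics/{f}.png',cv2.cvtColor(d['img'],cv2.COLOR_RGB2BGR)); pickle.dump(d,open(f'pics/{f}.pkl','wb')); return d
def ray(d,u,v):
    P=np.array(d['pose'],float); r=P[:3,:3]@np.linalg.inv(d['K'])@np.array([u,v,1.]); return P[:3,3],r/np.linalg.norm(r)
def onz(d,u,v,z):
    c,r=ray(d,u,v); return c+r*(z-c[2])/r[2]
def proj(d,p):
    P=np.array(d['pose'],float); q=d['K']@(P[:3,:3].T@(np.array(p)-P[:3,3])); return q[:2]/q[2]
E
python3 - <<'E'
from h import *
a=snap('scene','s0');b=snap('top','t0')
for d in(a,b): print(np.round(d['pose'],3),d['K'])
print(state())
E
```

```text
[[ 3.140000e-01  7.760000e-01 -5.470000e-01  1.130091e+03]
 [ 9.490000e-01 -2.480000e-01  1.930000e-01 -3.177610e+02]
 [ 1.400000e-02 -5.800000e-01 -8.150000e-01  9.249990e+02]
 [ 0.000000e+00  0.000000e+00  0.000000e+00  1.000000e+00]] [[473.55624662   0.         288.97911187]
 [  0.         473.55624662 203.50874181]
 [  0.           0.           1.        ]]
[[ 8.000000e-03 -9.910000e-01  1.330000e-01  4.344380e+02]
 [-1.000000e+00 -7.000000e-03  8.000000e-03 -1.336160e+02]
 [-7.000000e-03 -1.330000e-01 -9.910000e-01  1.224273e+03]
 [ 0.000000e+00  0.000000e+00  0.000000e+00  1.000000e+00]] [[485.2761373    0.         278.92166174]
 [  0.         485.2761373  210.25907444]
 [  0.           0.           1.        ]]
{'t': 0.1, 'joint_positions': array([-1.18788694e+00,  2.64688426e-01,  1.60525088e+00, -3.47905659e-05,
        1.27370633e+00, -3.69024829e-02]), 'dq': array([-0.00098752, -0.00149126, -0.00508062, -0.00053692,  0.00053327,
        0.00135611]), 'effort': array([ 5.13676914e-04, -5.03618431e+01, -3.58071792e+01,  7.30655948e-02,
        2.33812578e-02, -6.17885485e-05]), 'tool_pos': array([ 274.83824354, -615.72411618,  204.59817233]), 'ee_rot': array([-1.00830571e-03,  9.78048939e-01,  2.08372787e-01, -1.93081786e-04]), 'force': array([-0.06967584,  0.09798778, -0.48567878]), 'moment': array([-0.00368306,  0.03559004, -0.02253278]), 'width': 87.86540780975217}
```

View pics/s0.png

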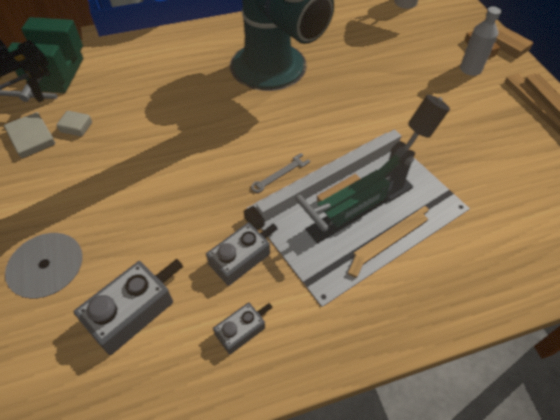

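View pics/t0.png

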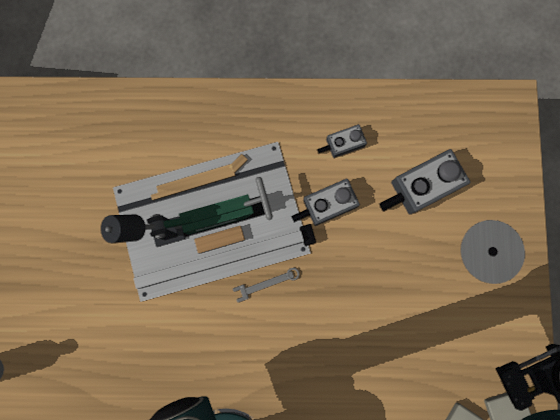

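The scene and top views show three switch boxes. The one beside the saw (top ≈ (331,201), scene ≈ (238,252)) looks like the 120 mm one. The handle bar runs in top from (260,179) to (267,216), and in scene from (298,200) to (323,228). I'll enlarge both to get finer pixels.

Run:
```python
import cv2,numpy as np
a=cv2.imread('pics/s0.png')[185:285,200:340];b=cv2.imread('pics/t0.png')[160:240,240:370]
A=cv2.resize(a,(560,400),interpolation=cv2.INTER_CUBIC);B=cv2.resize(b,(780,480),interpolation=cv2.INTER_CUBIC)
for i in range(0,140,20):cv2.putText(A,str(200+i),(i*4,10),0,.35,(0,0,255));cv2.line(A,(i*4,0),(i*4,400),(0,0,255),1) if 1 else 0
for i in range(0,100,20):cv2.putText(A,str(185+i),(0,i*4+10),0,.35,(0,0,255));cv2.line(A,(0,i*4),(560,i*4),(0,0,255),1)
for i in range(0,130,10):cv2.putText(B,str(240+i),(i*6,10),0,.35,(0,0,255));cv2.line(B,(i*6,0),(i*6,480),(0,0,255),1)
for i in range(0,80,10):cv2.putText(B,str(160+i),(0,i*6+10),0,.35,(0,0,255));cv2.line(B,(0,i*6),(780,i*6),(0,0,255),1)
cv2.imwrite('pics/ca.png',A);cv2.imwrite('pics/cb.png',B)
```

```text
(no output)
```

View pics/ca.png

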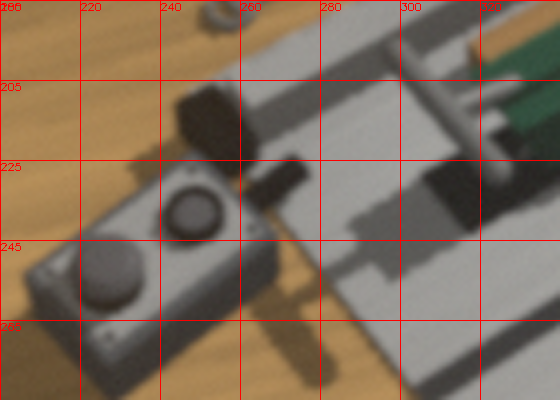

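View pics/cb.png

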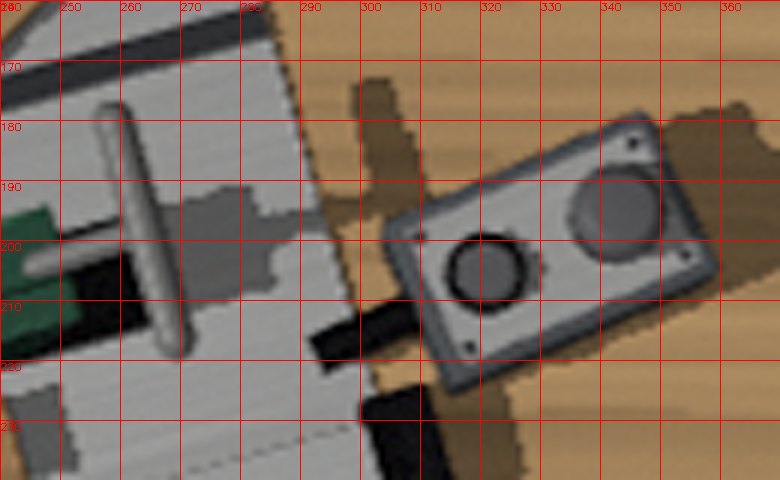

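Run:
```python
from h import *
a=pickle.load(open('pics/s0.pkl','rb'));b=pickle.load(open('pics/t0.pkl','rb'))
def tri(p,q):
    c1,r1=ray(a,*p);c2,r2=ray(b,*q)
    t=np.linalg.lstsq(np.c_[r1,-r2],c2-c1,rcond=None)[0];x=c1+t[0]*r1;y=c2+t[1]*r2
    return np.round((x+y)/2,1),round(float(np.linalg.norm(x-y)),1)
print('stop',tri((226.5,252.5),(342.7,195.3)),onz(a,226.5,252.5,72),onz(b,342.7,195.3,72))
print('start',tri((248.3,238.5),(321.3,205.3)),onz(b,321.3,205.3,58))
print('h1',tri((298,197),(258.5,178.3)),onz(b,258.5,178.3,105),onz(a,298,197,105))
print('h2',tri((324.5,228),(269.5,218)),onz(b,269.5,218,105),onz(a,324.5,228,105))
for p in((120,191),(144,294),(273,148),(302,250)):print(onz(b,*p,5).round(1))
for p in((305,196.5),(349,180),(359.5,204),(315,225)):print(onz(b,*p,50).round(1))
```

```text
stop (array([ 628.2, -277.5,   59.2]), 1.7) [ 635.83058273 -277.2751949    72.        ] [ 625.84447634 -276.76089234   72.        ]
start (array([ 604.5, -225.2,   51.8]), 3.4) [ 603.23079993 -226.39435913   58.        ]
h1 (array([ 635.5, -102.1,  196.2]), 44.9) [659.46304738 -75.49026586 105.        ] [ 569.37652017 -100.1716208   105.        ]
h2 (array([589.6, -71. ,  -1.7]), 60.8) [ 565.78795735 -102.32645803  105.        ] [660.52297569 -73.90481687 105.        ]
[644.2 283.2   5. ]
[385.3 210.1   5. ]
[ 759.4 -106.6    5. ]
[ 497.4 -181.9    5. ]
[ 625.9 -187.2   50. ]
[ 667.7 -295.3   50. ]
[ 608.2 -320.3   50. ]
[ 555.9 -211.6   50. ]
```

Handle middle is about (613,-88), and the bar measures close to its 106 mm length at z=105. Stop button is about (626.5,-278), and the box edges fit 120 x 75. Next I shut the fingers and move above the button.

Request:
move_arm --steps "0.055 -0.02 0 0 0 0 0;0.055 -0.02 0 0 0 0 0;0.055 -0.02 0 0 0 0 0;0.055 -0.02 0 0 0 0 0;0.055 -0.02 0 0 0 0 0;0.055 -0.02 0 0 0 0 0;0.055 -0.02 0 0 0 0 0;0.055 -0.02 0 0 0 0 0" --newtons 20

```text
t: 1.1
tool_pos: [616.8, -283.8, 199.6]
ee_rot: [-0.003, 0.979, 0.204, -0.002]
force: [0.7, -0.7, 0.1]
width: 10.1
```

```bash
cat >> h.py <<'E'
from scipy.spatial.transform import Rotation as Ro
SX=np.array([-.28,.96,0]);SY=np.array([-.96,-.28,0]);ZZ=np.array([0,0,1.])
def Rt(al):  # tool tilted al deg below horizontal toward saw x, tool y=-saw y
    a=np.radians(al); z=np.cos(a)*SX-np.sin(a)*ZZ; y=-SY; return np.c_[np.cross(y,z),y,z]
def togo(p,al):
    s=state(); w,x,y,z=s['ee_rot']; R=Ro.from_quat([x,y,z,w]).as_matrix()
    sh=R.T@(np.array(p)-s['tool_pos']); rv=np.degrees(Ro.from_matrix(R.T@Rt(al)).as_rotvec())
    print('t',round(s['t'],2),'tcp',s['tool_pos'].round(1),'F',s['force'].round(1),'w',round(s['width'],1),'q',s['joint_positions'].round(2))
    print('shift',sh.round(1),'rotvec',rv.round(1))
E
python3 -c "
from h import *
togo([626.5,-278,110],90)"
```

```text
t 1.1 tcp [ 616.8 -283.8  199.6] F [ 0.7 -0.7  0.1] w 10.1 q [-0.47  0.28  1.59  0.    1.27  0.69]
shift [11.5 -0.8 89.6] rotvec [ -0.5  -0.2 -82.7]
```

Request:
move_arm --steps "0.0115 -0.001 0.02 0 0 -10.3 0;0 0 0.01 0 0 -10.3 0;0 0 0.01 0 0 -10.3 0;0 0 0.01 0 0 -10.3 0;0 0 0.01 0 0 -10.3 0;0 0 0.01 0 0 -10.3 0;0 0 0.01 0 0 -10.3 0;0 0 0 0 0 -10.3 0"

```text
t: 2.1
tool_pos: [627.4, -269.8, 110.6]
ee_rot: [-0.009, 0.58, 0.814, 0.0]
force: [0.5, -0.0, -0.1]
width: 0.5
```

```bash
python3 -c "
from h import *
togo([626.5,-278,76],90)
snap('scene','s1');d=snap('top','t1')
import cv2
a=cv2.imread('pics/s1.png')[150:300,160:360];b=cv2.imread('pics/t1.png')[140:240,260:400]
cv2.imwrite('pics/c1.png',np.hstack([cv2.resize(a,(400,300)),cv2.resize(b,(400,300))]))"
```

```text
t 2.1 tcp [ 627.4 -269.8  110.6] F [ 0.5 -0.  -0.1] w 0.5 q [-0.44  0.36  1.66  0.    1.14 -0.78]
shift [-8.  -3.2 34.6] rotvec [-0.6 -0.8  2.8]
```

View pics/c1.png

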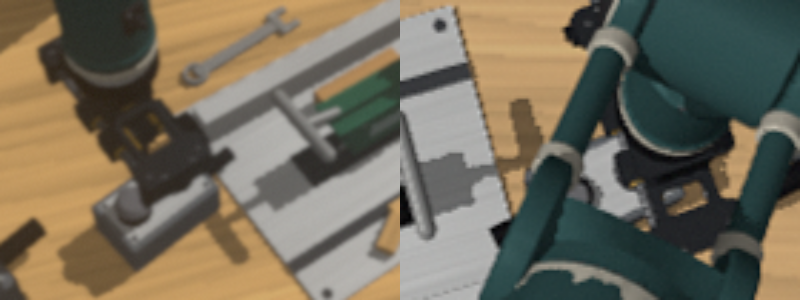

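The crop shows the shut fingers just above the stop button, a few mm towards the start button. I'll correct by (-8,-3) mm and descend in stages.

Request:
move_arm --steps "-0.008 -0.003 0.01 0 0 2.5 0;0 0 0.01 0 0 0 0;0 0 0 0 0 0 0"

```text
t: 2.58
tool_pos: [627.1, -279.1, 89.5]
ee_rot: [-0.008, 0.604, 0.797, 0.0]
force: [-0.3, 0.3, 0.3]
width: 0.6
```

```bash
python3 -c "
from h import *
togo([626.5,-278,70],90)"
```

```text
t 2.58 tcp [ 627.1 -279.1   89.5] F [-0.3  0.3  0.3] w 0.6 q [-0.46  0.38  1.67  0.    1.1  -0.73]
shift [ 0.9 -0.1 19.5] rotvec [-0.6 -0.8 -0.6]
```

Request:
move_arm --steps "0 0 0.007 0 0 0 0;0 0 0.005 0 0 0 0;0 0 0.003 0 0 0 0;0 0 0.003 0 0 0 0"

```text
t: 3.08
tool_pos: [627.1, -278.9, 70.6]
ee_rot: [-0.008, 0.605, 0.796, 0.0]
force: [-0.3, 0.3, 0.5]
width: 0.7
```

Request:
move_arm --steps "0 0 0 0 0 0 0"

```text
t: 3.2
tool_pos: [627.0, -278.7, 70.4]
ee_rot: [-0.008, 0.605, 0.796, 0.0]
force: [-0.0, 0.2, 0.5]
width: 0.5
```

```bash
python3 -c "
from h import *
togo([626.5,-278,70],90)
a=snap('scene','s2')
cv2.imwrite('pics/c2.png',cv2.resize(cv2.imread('pics/s2.png')[205:285,195:295],(800,600),interpolation=cv2.INTER_CUBIC)); print(proj(a,state()['tool_pos']))"
```

```text
t 3.2 tcp [ 627.  -278.7   70.4] F [-0.   0.2  0.5] w 0.5 q [-0.46  0.4   1.68  0.    1.07 -0.73]
shift [ 0.8 -0.3  0.4] rotvec [-0.6 -0.8 -0.7]
[224.81619008 249.52821645]
```

View pics/c2.png

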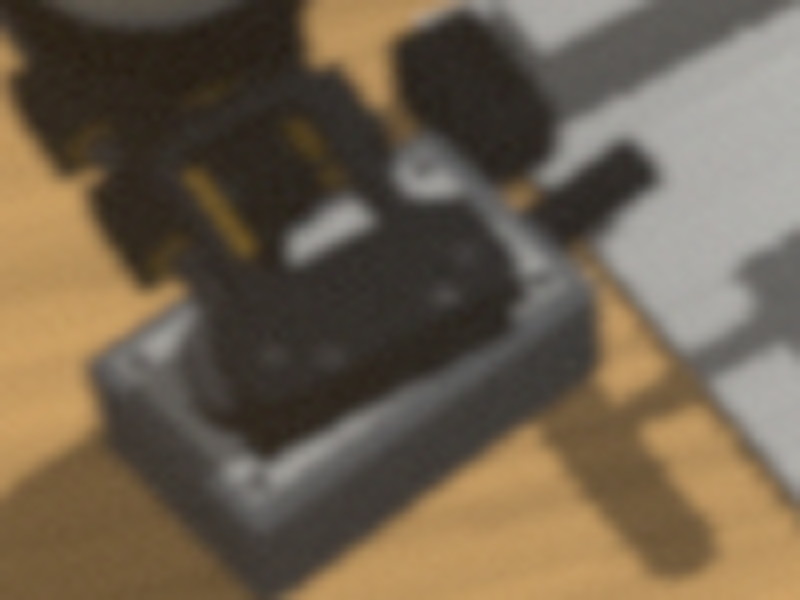

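The gripper's body hides the fingertips, and there is no contact yet at z=70. I'll go down slowly and watch the force.

Request:
move_arm --steps "0 0 0.002 0 0 0 0;0 0 0 0 0 0 0"

```text
t: 3.5
tool_pos: [627.4, -278.9, 68.9]
ee_rot: [-0.008, 0.605, 0.796, 0.0]
force: [0.8, -0.2, -1.3]
width: 0.6
```

Request:
move_arm --steps "0 0 0.002 0 0 0 0;0 0 0 0 0 0 0"

```text
t: 3.75
tool_pos: [627.5, -278.9, 67.0]
ee_rot: [-0.008, 0.605, 0.796, 0.0]
force: [0.1, -0.0, 0.1]
width: 0.6
```

```bash
cat >> h.py <<'E'
def tri(a,p,b,q):
    c1,r1=ray(a,*p);c2,r2=ray(b,*q)
    t=np.linalg.lstsq(np.c_[r1,-r2],c2-c1,rcond=None)[0];x=c1+t[0]*r1;y=c2+t[1]*r2
    return np.round((x+y)/2,1),round(float(np.linalg.norm(x-y)),1)
E
python3 - <<'E'
from h import *
a=pickle.load(open('pics/s0.pkl','rb'));b=pickle.load(open('pics/t0.pkl','rb'))
for p,q in (((206.3,253.8),(359.5,204)),((226,276),(349,180)),((270,244.5),(305,196.5)),((247.5,225),(315,225)),((248.3,238.5),(321.3,205.3))):print(tri(a,p,b,q))
for z in (66,72,76): print(z,onz(a,226.5,252.5,z).round(1),onz(b,342.7,195.3,z).round(1))
p=np.array([626,-278,0])
for z in (66,76): print(proj(a,p+[0,0,z]),proj(b,p+[0,0,z]))
E
python3 - <<'E'
import cv2
a=cv2.imread('pics/s0.png')[225:285,200:280];b=cv2.imread('pics/t0.png')[170:230,300:380]
import numpy as np
cv2.imwrite('pics/c3.png',np.hstack([cv2.resize(i,(400,300),interpolation=cv2.INTER_CUBIC) for i in(a,b)]))
E
```

```text
(array([ 609.4, -319.2,   44.6]), 3.9)
(array([ 670.3, -293.3,   40.6]), 6.7)
(array([ 627.8, -184.9,   43. ]), 5.5)
(array([ 557.8, -213.2,   30.7]), 0.8)
(array([ 604.5, -225.2,   51.8]), 3.4)
66 [ 632.4 -277.    66. ] [ 626.8 -277.5   66. ]
72 [ 635.8 -277.3   72. ] [ 625.8 -276.8   72. ]
76 [ 638.1 -277.5   76. ] [ 625.2 -276.3   76. ]
[225.28673614 250.08165034] [342.90787639 195.64510482]
[224.82151415 247.65604298] [343.42239303 194.96695994]
```

View pics/c3.png

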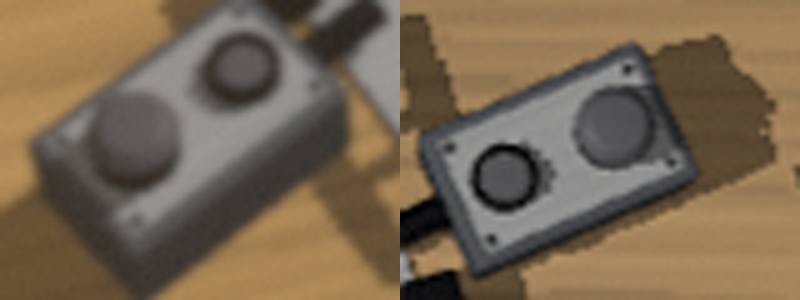

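Run:
```python
from h import *
a=pickle.load(open('pics/s2.pkl','rb'))
R=Rt(90);t=np.array([627,-279,70.5])
for z in(0,-64,-100):
  for x,y in((-9,-17),(9,-17),(9,17),(-9,17),(-37,-93),(37,-93),(37,93),(-37,93)):
    u=proj(a,t+R@np.array([x,y,z]));print(z,x,y,u.round(0),'crop',((u-[195,205])*[8,7.5]).round(0))
c=cv2.imread('pics/s2.png');b=cv2.imread('pics/s1.png')
cv2.imwrite('pics/c4.png',np.hstack([cv2.resize(i[120:300,140:320],(400,400),interpolation=cv2.INTER_CUBIC) for i in(b,c)]))
```

```text
0 -9 -17 [217. 246.] crop [175. 306.]
0 9 -17 [224. 242.] crop [235. 274.]
0 9 17 [233. 253.] crop [301. 363.]
0 -9 17 [225. 258.] crop [241. 395.]
0 -37 -93 [188. 227.] crop [-58. 162.]
0 37 -93 [218. 211.] crop [184.  42.]
0 37 93 [264. 274.] crop [553. 518.]
0 -37 93 [232. 293.] crop [298. 662.]
-64 -9 -17 [213. 229.] crop [146. 182.]
-64 9 -17 [221. 225.] crop [210. 150.]
-64 9 17 [230. 237.] crop [280. 241.]
-64 -9 17 [222. 242.] crop [215. 274.]
-64 -37 -93 [183. 209.] crop [-99.  33.]
-64 37 -93 [215. 193.] crop [158. -90.]
-64 37 93 [263. 259.] crop [546. 401.]
-64 -37 93 [229. 278.] crop [274. 551.]
-100 -9 -17 [211. 219.] crop [128. 106.]
-100 9 -17 [219. 215.] crop [194.  73.]
-100 9 17 [228. 227.] crop [266. 166.]
-100 -9 17 [220. 232.] crop [200. 200.]
-100 -37 -93 [180. 199.] crop [-124.  -45.]
-100 37 -93 [213. 182.] crop [ 141. -170.]
-100 37 93 [263. 249.] crop [541. 330.]
-100 -37 93 [228. 269.] crop [260. 482.]
```

View pics/c4.png

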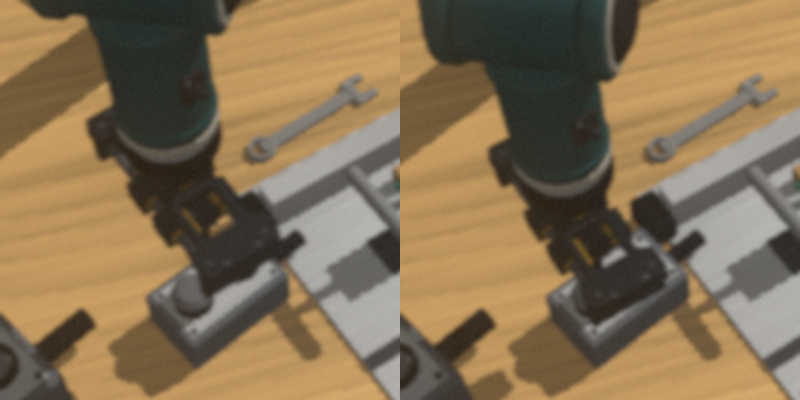

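The dark plate is the outer side of a jaw, about 75 mm wide, and it hides the tips. I'll keep going down gently, watching the force.

Request:
move_arm --steps "0 0 0.002 0 0 0 0;0 0 0.001 0 0 0 0"

```text
t: 4.0
tool_pos: [627.5, -279.0, 63.9]
ee_rot: [-0.007, 0.605, 0.796, 0.0]
force: [-0.5, -0.5, -0.2]
width: 0.2
```

Request:
move_arm --steps "0 0 0.002 0 0 0 0;0 0 0.001 0 0 0 0"

```text
t: 4.25
tool_pos: [627.5, -278.9, 60.7]
ee_rot: [-0.008, 0.605, 0.796, 0.0]
force: [0.1, 0.6, 0.4]
width: 0.1
```

Request:
move_arm --steps "0 0 0.002 0 0 0 0;0 0 0 0 0 0 0"

```text
t: 4.5
tool_pos: [627.4, -278.8, 58.3]
ee_rot: [-0.008, 0.605, 0.796, 0.0]
force: [0.1, 0.2, -0.0]
width: 0.4
```

Run:
```python
from h import *
s=state();print(s['tool_pos'],s['force'],s['moment'],s['effort'])
a=snap('scene','s3');b=snap('top','t3')
c=cv2.resize(a['img'][200:290,190:290],(400,360),interpolation=cv2.INTER_CUBIC);e=cv2.resize(b['img'][150:240,290:390],(400,360),interpolation=cv2.INTER_CUBIC)
im=np.hstack([c,e]);im=np.clip((im/255.)**.5*255,0,255).astype(np.uint8)
u=proj(a,s['tool_pos']);v=proj(b,s['tool_pos']);print(u,v)
cv2.circle(im,(int((u[0]-190)*4),int((u[1]-200)*4)),3,(255,0,0),1);cv2.circle(im,(int((v[0]-290)*4)+400,int((v[1]-150)*4)),3,(255,0,0),1)
cv2.imwrite('pics/c5.png',im[:,:,::-1])
```

```text
[ 627.3532201  -278.84191526   58.3223836 ] [ 0.11740228  0.16201567 -0.01981348] [-0.07733483 -0.05613009 -0.06509149] [-3.00210108e-03 -5.42692101e+01 -3.20624077e+01  5.49068721e-02
  1.19400644e-01 -4.17652227e-04]
[225.40137401 252.5642317 ] [342.86015398 195.61090503]
```

View pics/c5.png

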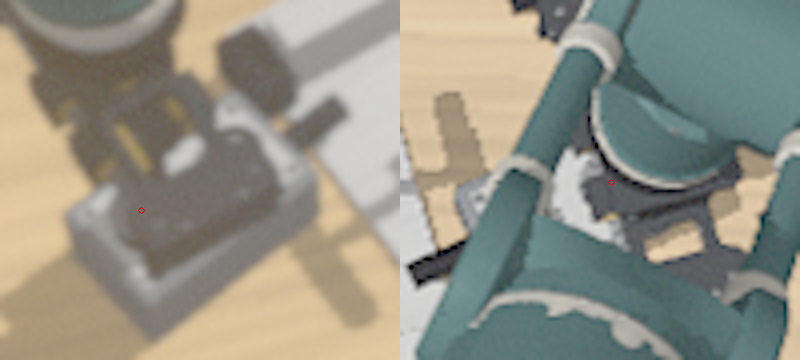

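Request:
move_arm --steps "0 0 0.002 0 0 0 0;0 0 0.001 0 0 0 0"

```text
t: 4.85
tool_pos: [627.7, -279.0, 55.6]
ee_rot: [-0.007, 0.605, 0.796, 0.0]
force: [-0.2, 0.0, -0.3]
width: 0.2
```

Request:
move_arm --steps "0 0 0.001 0 0 0 0;0 0 0.001 0 0 0 0"

```text
t: 5.1
tool_pos: [627.6, -279.0, 53.5]
ee_rot: [-0.007, 0.605, 0.796, 0.0]
force: [0.2, 0.2, 0.3]
width: 0.6
```

Request:
move_arm --steps "0 0 0.0015 0 0 0 0;0 0 0.001 0 0 0 0"

```text
t: 5.35
tool_pos: [627.6, -278.9, 50.8]
ee_rot: [-0.007, 0.605, 0.796, 0.0]
force: [-0.1, -0.0, 0.1]
width: 0.3
```

Request:
move_arm --steps "0 0 0.0015 0 0 0 0;0 0 0.001 0 0 0 0"

```text
t: 5.6
tool_pos: [627.5, -278.9, 48.1]
ee_rot: [-0.007, 0.605, 0.796, 0.0]
force: [-0.5, -0.1, -0.3]
width: 0.6
```

Request:
move_arm --steps "0 0 0.0015 0 0 0 0;0 0 0.001 0 0 0 0"

```text
t: 5.85
tool_pos: [627.5, -278.9, 45.4]
ee_rot: [-0.007, 0.605, 0.796, 0.0]
force: [1.1, 0.1, 0.8]
width: 0.6
```

Run:
```python
from h import *
a=pickle.load(open('pics/s0.pkl','rb'));b=pickle.load(open('pics/t0.pkl','rb'))
t=np.array([274.8,-615.7,204.6]);y=np.array([.407,-.913,0])
for k in(-60,-44,0,44,60):
  for z in(0,-19,-64): print(k,z,proj(a,t+k*y-[0,0,z]).round(1),proj(b,t+k*y-[0,0,z]).round(1))
c=cv2.resize(a['img'][20:130,0:110],(400,400),interpolation=cv2.INTER_CUBIC);e=cv2.resize(b['img'][330:420,470:560],(400,400),interpolation=cv2.INTER_CUBIC)
s=pickle.load(open('pics/s3.pkl','rb'))
im=np.hstack([c,e]);im=np.clip((im/255.)**.5*255,0,255).astype(np.uint8)
cv2.imwrite('pics/c6.png',im[:,:,::-1])
```

```text
-60 0 [ 49.3 108.4] [493.  368.6]
-60 -19 [ 45.8 101.8] [497.1 370.4]
-60 -64 [36.9 85.2] [507.5 375. ]
-44 0 [ 42.3 111.9] [500.  365.3]
-44 -19 [ 38.6 105.3] [504.3 367.1]
-44 -64 [29.4 88.7] [515.  371.6]
0 0 [ 22.5 121.6] [519.4 356.4]
0 -19 [ 18.5 115. ] [524. 358.]
0 -64 [ 8.3 98.5] [535.7 362. ]
44 0 [  2.1 131.7] [538.7 347.5]
44 -19 [ -2.4 125.1] [543.7 348.9]
44 -64 [-13.6 108.7] [556.3 352.5]
60 0 [ -5.6 135.4] [545.7 344.3]
60 -19 [-10.2 128.9] [550.9 345.6]
60 -64 [-21.8 112.5] [563.8 349. ]
```

View pics/c6.png

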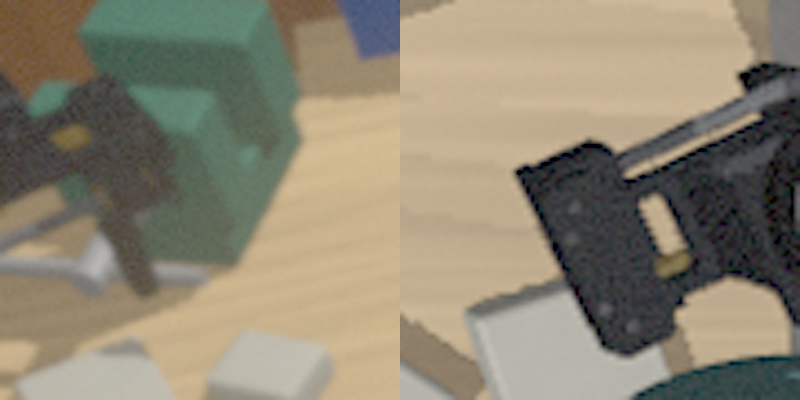

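The open-finger view from the start shows the visible fingertip about 28 mm above where the reported TCP should put it. So the contact height has to come from touch, and I'll keep descending.

Request:
move_arm --steps "0 0 0.0015 0 0 0 0;0 0 0.001 0 0 0 0"

```text
t: 6.1
tool_pos: [627.6, -278.9, 43.0]
ee_rot: [-0.007, 0.605, 0.796, 0.0]
force: [-0.4, 0.5, 2.0]
width: 0.6
```

Request:
move_arm --steps "0 0 0.0015 0 0 0 0;0 0 0.001 0 0 0 0"

```text
t: 6.35
tool_pos: [627.6, -278.9, 41.1]
ee_rot: [-0.007, 0.605, 0.796, 0.0]
force: [-0.7, 0.8, 2.9]
width: 0.9
```

Request:
move_arm --steps "0 0 0.0015 0 0 0 0;0 0 0.001 0 0 0 0"

```text
t: 6.6
tool_pos: [627.6, -278.9, 39.2]
ee_rot: [-0.007, 0.605, 0.796, 0.0]
force: [-1.8, 0.4, 5.6]
width: 0.7
```

Contact came at reported z≈44, with the expected spring rate (2 N at 43, 5.6 N at 39). So the true tip is about 32 mm above the reported TCP. I'll press on to the hard stop.

Request:
move_arm --steps "0 0 0.0015 0 0 0 0;0 0 0.001 0 0 0 0"

```text
t: 6.85
tool_pos: [627.6, -278.9, 37.2]
ee_rot: [-0.007, 0.605, 0.796, 0.0]
force: [-2.6, 0.4, 5.9]
width: 0.4
```

Request:
move_arm --steps "0 0 0.0015 0 0 0 0;0 0 0.001 0 0 0 0"

```text
t: 7.1
tool_pos: [627.7, -279.0, 37.2]
ee_rot: [-0.007, 0.605, 0.796, 0.0]
force: [-5.0, 1.7, 8.0]
width: 0.2
```

Request:
move_arm --steps "0 0 0.003 0 0 0 0;0 0 0.003 0 0 0 0"

```text
t: 7.35
tool_pos: [627.8, -279.0, 36.9]
ee_rot: [-0.007, 0.605, 0.796, 0.0]
force: [-8.6, 4.5, 19.5]
width: 0.2
```

Run:
```python
from h import *
s=state();print(s['tool_pos'],s['force'],s['moment'])
```

```text
[ 627.81509854 -279.03437904   36.94449128] [-8.64605841  4.49352913 19.4566347 ] [0.63864925 1.22356788 0.03651571]
```

The hard stop is confirmed: 19.5 N with no further travel, about 7 mm after first contact. Now I release and lift.

Request:
move_arm --steps "0 0 -0.015 0 0 0 0;0 0 -0.02 0 0 0 0;0 0 -0.03 0 0 0 0;0 0 -0.03 0 0 0 0;0 0 -0.03 0 0 0 0"

```text
t: 7.98
tool_pos: [628.0, -279.5, 163.1]
ee_rot: [-0.009, 0.605, 0.796, -0.0]
force: [-0.9, -0.4, -0.4]
width: 0.7
```

Run:
```python
from h import *
togo(np.array([613.5,-88,110])-60*SX,45)
```

```text
t 7.97 tcp [ 628.  -279.5  163.1] F [-0.9 -0.4 -0.4] w 0.7 q [-0.46  0.33  1.6   0.    1.23 -0.73]
shift [127.6  38.8  54.5] rotvec [-0.3 44.2 -0.9]
```

Request:
move_arm --steps "0 0 -0.01 0 9 0 0;0 0 0 0 9 0 0;0 0 0 0 9 0 0;0 0 0 0 9 0 0;0 0 0 0 8 0 0;0 0 0 0 0 0 0"

```text
t: 8.72
tool_pos: [632.1, -280.8, 180.8]
ee_rot: [-0.309, 0.556, 0.735, 0.234]
force: [-1.2, 1.0, -0.2]
width: 0.4
```

Run:
```python
from h import *
togo(np.array([613.5,-88,110])-60*SX,45)
```

```text
t 8.72 tcp [ 632.1 -280.8  180.8] F [-1.2  1.  -0.2] w 0.4 q [-0.68  0.75  1.15  0.45  1.9  -0.95]
shift [ 40.8  35.  142.8] rotvec [ 0.3 -0.6 -0.3]
```

Request:
move_arm --steps "0.01 0.009 0.036 0 0 0 0;0.01 0.009 0.036 0 0 0 0;0.01 0.009 0.036 0 0 0 0;0.01 0.008 0.034 0 0 0 0;0 0 0 0 0 0 0"

```text
t: 9.35
tool_pos: [633.2, -143.3, 113.3]
ee_rot: [-0.299, 0.556, 0.74, 0.231]
force: [0.9, -0.7, 0.0]
width: 0.9
```

Run:
```python
from h import *
B=np.array([613.5,-88,105])
togo(B-60*SX+5*ZZ,45)
a=snap('scene','s4');b=snap('top','t4')
t=state()['tool_pos'];im=[]
for d,n in((a,'s'),(b,'t')):
    u=proj(d,t);w=proj(d,t-40*Rt(45)[:,2]);print(n,u.round(1),w.round(1))
    x0,y0=(np.round(u)-[50,50]).astype(int)
    c=cv2.resize(d['img'][y0:y0+100,x0:x0+100],(400,400),interpolation=cv2.INTER_CUBIC);print(x0,y0)
    c=np.clip((c/255.)**.5*255,0,255).astype(np.uint8)
    for q,col in((u,(255,0,0)),(w,(0,0,255))):cv2.circle(c,tuple(int(k) for k in (q-[x0,y0])*4),3,col,1)
    im.append(c)
cv2.imwrite('pics/c7.png',np.hstack(im)[:,:,::-1])
```

```text
t 9.35 tcp [ 633.2 -143.3  113.3] F [ 0.9 -0.7  0. ] w 0.9 q [-0.54  0.66  1.42  0.5   1.67 -0.94]
shift [-3.2 -3.4  1.3] rotvec [0.6 0.6 0.1]
s [287.1 224.3] [275.4 223.3]
237 174
t [288.6 188.2] [300.8 182.6]
239 138
```

View pics/c7.png

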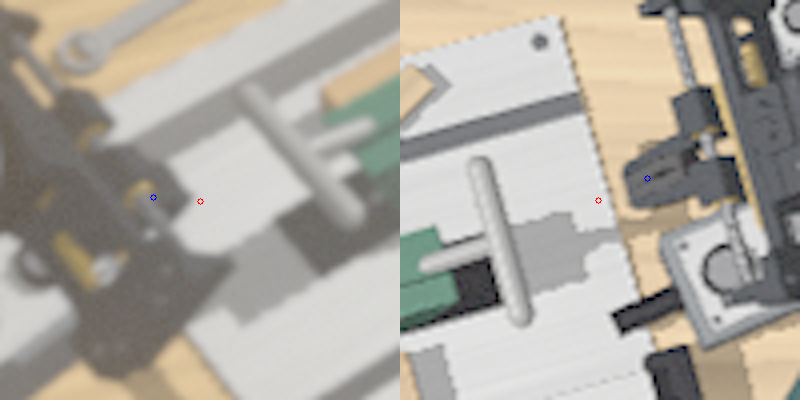

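In the top crop the shut fingertips end at px (296.5,185), which is on the tool axis but about 26 mm behind the reported TCP. This agrees with the touch result (about 30 mm). The bar is clear ahead, so I slide the fingers in under it with 13 mm to spare.

Request:
move_arm --steps "0.0 -0.002 0.02 0 0 0 0;0 -0.001 0.02 0 0 0 0;0 0 0.02 0 0 0 0;0 0 0.015 0 0 0 0;0 0 0.0 0 0 0 0"

```text
t: 10.07
tool_pos: [617.5, -96.0, 58.2]
ee_rot: [-0.295, 0.558, 0.74, 0.231]
force: [-0.4, -0.2, 0.8]
width: 0.3
```

```bash
cat >> h.py <<'E'
B0=np.array([613.5,-88,105.])
def rel():
    s=state();R=Rt(45);print('rel to bar n,-sy,d',(R.T@(s['tool_pos']-B0)).round(1));return s
E
python3 -c "
from h import *
rel();togo(B0+44*Rt(45)[:,2]-30*Rt(45)[:,0],45)"
```

```text
rel to bar n,-sy,d [-39.3   1.6  26.9]
t 10.07 tcp [617.5 -96.   58.2] F [-0.4 -0.2  0.8] w 0.3 q [-0.5   0.65  1.55  0.53  1.54 -0.96]
shift [ 9.6 -1.8 16.9] rotvec [0.9 0.9 0.1]
```

Request:
move_arm --steps "0.0 -0.002 0.01 0 0 0 0;0.003 0 0.007 0 0 0 0;0.006 0 0 0 0 0 0;0 0 0.0 0 0 0 0"

```text
t: 10.58
tool_pos: [611.2, -78.5, 52.4]
ee_rot: [-0.295, 0.558, 0.74, 0.231]
force: [-0.7, -0.1, 0.5]
width: 0.3
```

```bash
python3 -c "
from h import *
rel();togo(B0+44*Rt(45)[:,2]-17*Rt(45)[:,0],45)"
```

```text
rel to bar n,-sy,d [-30.3   0.5  44.1]
t 10.57 tcp [611.2 -78.5  52.4] F [-0.7 -0.1  0.5] w 0.3 q [-0.49  0.63  1.59  0.54  1.51 -0.96]
shift [13.3 -0.4 -0.4] rotvec [1.  1.  0.1]
```

Request:
move_arm --steps "0.004 0 0 0 0 0 0;0.004 0 0 0 0 0 0;0.003 0 0 0 0 0 0;0.003 0 0 0 0 0 0"

```text
t: 11.08
tool_pos: [609.9, -72.3, 61.7]
ee_rot: [-0.29, 0.56, 0.742, 0.23]
force: [1.7, -10.4, -3.5]
width: 1.0
```

```bash
python3 -c "
from h import *
s=rel();print(s['force'])"
```

```text
rel to bar n,-sy,d [-19.2   1.   42. ]
[  1.72861203 -10.38150305  -3.48367327]
```

The fingers touch the bar at n=-19 (10 N). Now I lift along the handle's arc.

Request:
move_arm --steps "0.002 0 -0.005 0 0 0 0;0.003 0 -0.005 0 0 0 0;0.0035 0 -0.004 0 0 0 0;0.004 0 -0.004 0 0 0 0"

```text
t: 11.58
tool_pos: [610.5, -76.6, 83.3]
ee_rot: [-0.29, 0.56, 0.741, 0.229]
force: [0.6, -3.7, -3.2]
width: 0.4
```

```bash
python3 -c "
from h import *
s=rel();print(s['force'])"
```

```text
rel to bar n,-sy,d [-7.   0.3 23.7]
[ 0.62847698 -3.65597542 -3.15507419]
```

```bash
cat >> h.py <<'E'
from scipy.optimize import brentq
def trk():
    s=state();R=Rt(45);n,_,d=R.T@(s['tool_pos']-B0);h=.7071
    bar=lambda f:(250-251*np.cos(f),25+251*np.sin(f))
    f=brentq(lambda f:h*sum(bar(f))-(n+19.2),-.2,.78);x,z=bar(f)
    print('t',round(s['t'],2),'theta',round(f+.1,3),'overlap',round(d-h*(x-z),1),'F n,y,d',(R.T@s['force']).round(1))
    for k in(8,16,24,32,40):
        g=f+k/251;x2,z2=bar(g);print(k,'n',round(h*(x2+z2)-n-19.2,1),'d',round(h*(x2-z2)+42-d,1),end='; ')
E
python3 -c "
from h import *
trk()"
```

```text
t 11.57 theta 0.073 overlap 37.2 F n,y,d [-4.8 -0.4 -0.4]
8 n 5.6 d -0.9; 16 n 11.4 d -6.4; 24 n 17.3 d -11.8; 32 n 23.4 d -16.9; 40 n 29.7 d -21.9;
```

Request:
move_arm --steps "0.0035 0 0 0 0 0 0;0.0035 0 -0.002 0 0 0 0;0.0035 0 -0.003 0 0 0 0;0.0035 0 -0.003 0 0 0 0;0.0037 0 -0.0035 0 0 0 0;0.0038 0 -0.0035 0 0 0 0;0.0039 0 -0.003 0 0 0 0;0.004 0 -0.003 0 0 0 0"

```text
t: 12.58
tool_pos: [610.5, -75.7, 121.7]
ee_rot: [-0.283, 0.562, 0.743, 0.227]
force: [1.6, -5.0, -1.0]
width: 0.3
```

```bash
python3 -c "
from h import *
trk()"
```

```text
t 12.57 theta 0.222 overlap 35.9 F n,y,d [-4.4  0.2 -3. ]
8 n 6.4 d 1.3; 16 n 12.9 d -3.3; 24 n 19.6 d -7.7; 32 n 26.4 d -11.9; 40 n 33.4 d -15.9;
```

Request:
move_arm --steps "0.004 0 0.001 0 0 0 0;0.004 0 -0.001 0 0 0 0;0.004 0 -0.002 0 0 0 0;0.0042 0 -0.002 0 0 0 0;0.0042 0 -0.002 0 0 0 0;0.0043 0 -0.002 0 0 0 0;0.0043 0 -0.002 0 0 0 0;0.0044 0 -0.002 0 0 0 0"

```text
t: 13.58
tool_pos: [607.5, -63.8, 158.6]
ee_rot: [-0.278, 0.563, 0.744, 0.227]
force: [2.2, -3.8, -0.2]
width: 0.6
```

```bash
python3 -c "
from h import *
trk()"
```

```text
t 13.57 theta 0.388 overlap 41.2 F n,y,d [-3.2  1.1 -2.9]
8 n 7.1 d -2.9; 16 n 14.3 d -6.4; 24 n 21.6 d -9.6; 32 n 29.0 d -12.6; 40 n 36.5 d -15.4;
```

Request:
move_arm --steps "0.0045 0 -0.002 0 0 0 0;0.0045 0 -0.002 0 0 0 0;0.0045 0 -0.002 0 0 0 0;0.0045 0 -0.0015 0 0 0 0;0.0046 0 -0.0015 0 0 0 0;0.0046 0 -0.0015 0 0 0 0;0.0047 0 -0.0015 0 0 0 0;0.0047 0 -0.001 0 0 0 0"

```text
t: 14.58
tool_pos: [600.4, -42.8, 195.7]
ee_rot: [-0.281, 0.562, 0.744, 0.227]
force: [0.5, -1.6, 0.3]
width: 0.3
```

```bash
python3 -c "
from h import *
trk()"
```

```text
t 14.57 theta 0.57 overlap 48.7 F n,y,d [-0.9  0.  -1.4]
8 n 7.6 d -9.1; 16 n 15.4 d -11.2; 24 n 23.1 d -13.0; 32 n 31.0 d -14.7; 40 n 38.9 d -16.0;
```

Request:
move_arm --steps "0.0045 0 -0.003 0 0 0 0;0.0045 0 -0.003 0 0 0 0;0.0045 0 -0.003 0 0 0 0;0.0045 0 -0.003 0 0 0 0;0.0046 0 -0.002 0 0 0 0;0.0046 0 -0.002 0 0 0 0;0.0047 0 -0.0015 0 0 0 0;0.0047 0 -0.001 0 0 0 0"

```text
t: 15.58
tool_pos: [594.7, -27.0, 236.9]
ee_rot: [-0.282, 0.562, 0.744, 0.227]
force: [-0.0, -0.1, -0.6]
width: 0.2
```

```bash
python3 -c "
from h import *
trk()
d=snap('scene','s5');b=snap('top','t5')
for i in (d,b):
  m=cv2.inRange(cv2.cvtColor(i['img'],cv2.COLOR_RGB2HSV),(55,70,20),(95,255,255));
  n,l,st,c=cv2.connectedComponentsWithStats(m);print([(st[k].tolist(),c[k].round().tolist()) for k in range(1,n) if st[k,4]>80])"
```

```text
t 15.57 theta 0.738 overlap 41.1 F n,y,d [-0.5 -0.1  0.4]
8 n 7.9 d -0.1; 16 n 15.9 d -0.9; 24 n 23.9 d -1.5; 32 n 31.9 d -1.8; 40 n 39.9 d -1.8; [([237, 0, 16, 43, 479], [244.0, 19.0]), ([6, 18, 76, 60, 2560], [47.0, 43.0]), ([211, 51, 25, 48, 169], [216.0, 71.0]), ([292, 50, 10, 20, 90], [296.0, 60.0]), ([269, 69, 27, 16, 166], [282.0, 77.0]), ([256, 94, 34, 30, 503], [272.0, 109.0]), ([356, 164, 30, 10, 114], [370.0, 168.0])]
[([208, 83, 212, 337, 26137], [311.0, 270.0]), ([366, 173, 23, 38, 421], [378.0, 191.0]), ([159, 186, 78, 43, 1401], [204.0, 211.0]), ([199, 410, 34, 10, 207], [213.0, 416.0]), ([68, 414, 23, 6, 85], [79.0, 417.0])]
```

The contact force has dropped to zero at θ≈0.74. I'll hold still for about 2 s and see whether the guard carries on by itself.

Request:
move_arm --steps "0 0 0 0 0 0 0;0 0 0 0 0 0 0;0 0 0 0 0 0 0;0 0 0 0 0 0 0;0 0 0 0 0 0 0;0 0 0 0 0 0 0;0 0 0 0 0 0 0;0 0 0 0 0 0 0"

```text
t: 16.68
tool_pos: [594.6, -26.9, 236.6]
ee_rot: [-0.282, 0.561, 0.744, 0.227]
force: [0.6, -0.3, 0.1]
width: 0.4
```

```bash
cat > g.py <<'E'
from h import *
import sys
d=snap('scene','s'+sys.argv[1]);b=snap('top','t'+sys.argv[1])
o=pickle.load(open('pics/t5.pkl','rb'))['img']
m=cv2.inRange(cv2.cvtColor(b['img'],cv2.COLOR_RGB2HSV),(55,70,20),(95,255,255))[:, :]
n,l,st,c=cv2.connectedComponentsWithStats(m);print([(st[k].tolist()) for k in range(1,n) if st[k,4]>80])
print('t',state()['t'],state()['force'].round(1))
# predicted hood centre & handle in top by theta
P=B0+250*SX;P[2]=130
for th in(.74,1.0,1.36):
    f=lambda x,z:proj(b,P+SX*(x*np.cos(th)+z*np.sin(th))+ZZ*(z*np.cos(th)-x*np.sin(th)))
    print(th,'handle',f(-250,-25).round(),'hood nose top',f(-215,-45).round(),'hood back top',f(-45,-45).round())
E
python3 g.py 6
```

```text
[[209, 83, 211, 337, 26076], [366, 173, 23, 38, 419], [172, 187, 38, 41, 1092], [155, 217, 11, 11, 83], [199, 409, 36, 11, 231], [68, 413, 25, 7, 99]]
t 16.775 [-0.5  0.1  0.5]
0.74 handle [236. 190.] hood nose top [232. 195.] hood back top [184. 218.]
1.0 handle [211. 192.] hood nose top [213. 196.] hood back top [182. 218.]
1.36 handle [164. 200.] hood nose top [176. 202.] hood back top [177. 217.]
```

The hood's green region in top has drawn back from columns 159–237 to 172–210, so the guard is rising by itself. I'll wait for it to reach its stop.

Request:
move_arm --steps "0 0 0 0 0 0 0;0 0 0 0 0 0 0;0 0 0 0 0 0 0;0 0 0 0 0 0 0;0 0 0 0 0 0 0;0 0 0 0 0 0 0;0 0 0 0 0 0 0;0 0 0 0 0 0 0"

```text
t: 17.77
tool_pos: [594.6, -26.9, 236.6]
ee_rot: [-0.282, 0.561, 0.744, 0.227]
force: [-0.3, -0.0, -0.2]
width: 0.3
```

```bash
python3 g.py 7
```

```text
[[209, 83, 211, 337, 26077], [366, 173, 23, 37, 415], [172, 187, 38, 41, 1092], [155, 217, 11, 11, 81], [199, 409, 36, 11, 231], [68, 413, 25, 7, 97]]
t 17.875 [-0.6  0.2  0.1]
0.74 handle [236. 190.] hood nose top [232. 195.] hood back top [184. 218.]
1.0 handle [211. 192.] hood nose top [213. 196.] hood back top [182. 218.]
1.36 handle [164. 200.] hood nose top [176. 202.] hood back top [177. 217.]
```

It has been at rest for the last second. I back the arm away along the tool axis and take the final look.

Request:
move_arm --steps "0 0 -0.03 0 0 0 0;0 0 -0.04 0 0 0 0;0 0 -0.04 0 0 0 0;0 0 -0.04 0 0 0 0;0 0 0 0 0 0 0;0 0 0 0 0 0 0;0 0 0 0 0 0 0;0 0 0 0 0 0 0"

```text
t: 18.88
tool_pos: [617.9, -124.5, 345.9]
ee_rot: [-0.286, 0.561, 0.743, 0.226]
force: [-0.2, 0.7, 0.7]
width: 0.5
```

```bash
python3 g.py 8; python3 -c "
from h import *
a=cv2.imread('pics/s8.png')[90:370,190:490];b=cv2.imread('pics/t8.png')[90:370,80:380]
cv2.imwrite('pics/f.png',np.hstack([cv2.resize(i,(400,373)) for i in (a,b)]))
P=B0+250*SX;P[2]=130;d=pickle.load(open('pics/t8.pkl','rb'))
for th in(1.2,1.36):print(th,[proj(d,P+SX*(x*np.cos(th)+z*np.sin(th))+ZZ*(z*np.cos(th)-x*np.sin(th))).round() for x,z in((-215,-105),(-45,-105),(-215,-45))])"
```

```text
[[253, 29, 266, 391, 33690], [443, 138, 33, 46, 631], [172, 187, 38, 41, 1090], [155, 217, 11, 11, 83], [89, 377, 108, 43, 2431], [204, 388, 91, 32, 1169]]
t 18.975 [ 0.4  0.7 -0.1]
0.74 handle [236. 190.] hood nose top [232. 195.] hood back top [184. 218.]
1.0 handle [211. 192.] hood nose top [213. 196.] hood back top [182. 218.]
1.36 handle [164. 200.] hood nose top [176. 202.] hood back top [177. 217.]
1.2 [array([223., 193.]), array([205., 212.]), array([193., 199.])]
1.36 [array([207., 194.]), array([203., 211.]), array([176., 202.])]
```

View pics/f.png

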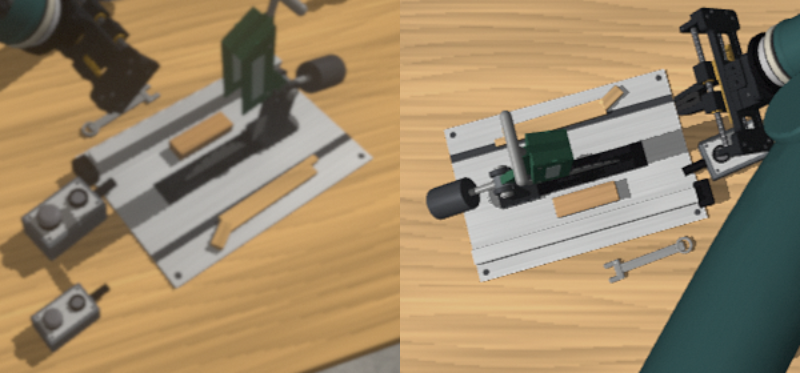

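The guard stands fully up: the hood's outer edge is at column 210, where 207 is predicted for 1.36 rad. The push stick, spanner and batten are in place, the stop button is back up, and the arm touches nothing. I'm handing in.

```bash
python3 -c "
from rig import finish_job
print(finish_job())"
```

```text
the job is handed in; nothing more can be done
None
```

I pressed the stop button fully down and let it go. Then I pushed the guard up from under its handle with shut fingers until it passed its balance point. It swung up to its stop and stayed there. I handed the job in at about 19 s; no verdict is reported.

- **Stop button:** it met the hard stop at 19.5 N, about 7 mm after first contact, and was up again in the last picture. There was also about 9 N of sideways force at the bottom of the press.
- **Guard:** I lifted it at about 40 mm/s along the handle's arc. The contact force was about 5 N for most of the lift (10 N at first touch) and fell to zero near 0.74 rad. The hood then rose by itself and did not move over the last 2 s of pictures. Its edge sat at column 210, where 207 is predicted for the fully raised 1.36 rad.
- **Other things:** the push stick, spanner and batten look unmoved by eye. I never went to the start button or the blade, and in the final picture the arm touches nothing.

**Disagreements:** the visible fingertips sat about 26–32 mm behind the reported tool point, in the pictures and by touch. I allowed for this and found the button and handle by force. The two cameras also put the switch box about 7 mm too low, which did not matter in the end.

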